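# Slide the specimen stage to the flagged stop

### The job

Set the pinned beetle's stage for its photograph: with a fingertip press the pad in the middle of the stage to free its brake, and keeping it pressed push the stage along the rail until it rests against the stop that carries the round disc. Then let go of the pad so that the brake holds the stage there. Do not force the stage along with the pad up, and leave the vials and the pot where they stand.

Things in the scene. Friction and masses are not known exactly. Their poses are not given: they have to be found in the camera images.
- rail: Straight metal rail fixed to the bench: 460 mm long (its own y axis), base 70 mm wide (x) and 10 mm high, with a track 36 mm wide up to 22 mm high and black scale ticks on the -x edge. Origin: centre of its underside, on the bench. It lies across in front of the robot, at an angle.
- stage (a joint): Position (m) of the sliding stage along the rail's y axis; 0 is the middle of the rail, positive towards the rail's +y; the stage cannot lift or turn. With the pad up its brake holds it against about 30 N; with the pad down it slides with about 1 N.
- stage_deck (a point): Point on the rail axis in the middle of the aluminium stage, 37 mm above the bench (deck top), moving with it; axes of the rail. Stage 90 mm (rail x) by 92 mm (rail y). On the deck the black pad lies between two raised end cheeks, each 70 mm (rail x) by 18 mm, tops 54 mm above the bench; the clear gap between them is 56 mm along the rail, open to both sides (rail x).
- cork (a point): Centre of the top of the cork square (62 mm, with a pinned beetle) that the stage carries on the rail's +x side, 82 mm off the rail axis and 49 mm above the bench; it and its plate reach 117 mm off the axis; the pin's head stands 77 mm above the bench.
- pad (a joint): How far the brake pad is pressed down (m): about 0 up (brake on), 0.007 fully down. It is sprung and soft: 1 mm down takes about 2 N, the brake is free from 3 mm down (about 5 N), and it reaches its lower stop at about 7.5 N; it springs up when let go. Pressed 4 to 6 mm down it is safely free.
- pad_top (a point): Centre of the top face of the black brake pad, 56 mm (rail x) by 50 mm (rail y), 44 mm above the bench when up, 10 mm below the cheeks' tops; the point lies on the rail axis in the middle of the stage and moves with stage and pad. The axes are those of the rail.
- flag_stop: The stop to push to: dark steel block clamped fast across the rail, 90 mm (rail x) by 20 mm (along the rail) by 40 mm high, with a thin pin on top that carries a flat round disc, 36 mm across, its top 67 mm above the bench. Origin: under the block's centre, on the rail axis at bench level. It may be at either end of the rail. When the stage rests against it, the pad's centre is 56 mm from this origin along the rail.
- plain_stop: The other stop, at the opposite end of the rail: the same 90 x 20 x 40 mm block with nothing on top. Origin: under the block's centre, on the rail axis at bench level.
- tall_vial: Bystander: loose clear specimen vial with white cap, 26 mm across, 75 mm high, standing on the bench on the robot's side of the rail. Origin: centre of its underside.
- pot: Bystander: loose clear specimen pot with white cap, 42 mm across, 60 mm high, standing on the bench on the robot's side of the rail. Origin: centre of its underside.
- small_vial: Bystander: loose small clear vial with white cap, 22 mm across, 50 mm high, standing beyond the rail. Origin: centre of its underside.

How it is judged:
By the outcome, as a careful person would: the job done as asked, in the order asked, and still so for the second after the job is handed in, with the robot touching nothing.
It also fails if it takes over 42 s, if anything falls off the work surface, if the arm or the gripper's body presses on something with over 40 N, if the wrist force passes 120 N, or if a joint passes its speed limit or range.

### The arm

A 7-joint arm with a two-finger parallel gripper is mounted at the origin on the work surface. World frame = base frame: x ahead of the robot, y to its left, z up, the work surface at z = 0. Lengths are in m, angles in rad, forces in N, time in s.
With the tool pointing down it reaches from about 0.4 to 0.85 m from the base axis. Payload 10.4 kg.
Tool frame: the origin (TCP) lies midway between the tips of the shut fingers; the grasp point (between the pads) lies 19 mm behind it; z points along the fingers, y is the line along which they close (so a half turn about z gives the same grasp; the last joint's range is limited). The gripper opens to 87 mm and grips with 3 to 60 N. Pads are 19 mm wide; open, the fingers measure 117 mm over their backs; the gripper's body (75 mm by 190 mm) begins 51 mm behind the grasp point.
Start: joints at [1.23, 0.332, -0.065, 1.46, 0.022, 1.35, -0.088], TCP at [0.195, -0.594, 0.193] pointing down, gripper open.
Joint ranges: [-2.6, 2.6], [-0.5, 2.12], [-1.47, 1.34], [0.16, 2.42], [-1.27, 4.41], [0.06, 2.06], [-2.6, 2.6]. Speed limits (rad/s): [2.22, 2.22, 2.79, 2.79, 3.14, 3.14, 3.14].

### API

Orientations are given as a 3x3 rotation matrix whose columns are the frame's x, y, z axes.
In Python, from plant import manip gives the robot as it stands. The module is installed in compiled form; this text tells all that it offers.
- The arm moves only by the tool carry_out, never from a script. Its argument "moves" is a list of rows, each an object of numbers: "x", "y", "z": the shift along the tool's x, y, z as a fraction of full scale; "wx", "wy", "wz": the turn, a rotation vector about the tool's x, y, z as a fraction of full scale. A call has 1 to 20 rows; each row is the pose to reach, as a shift and turn from the pose commanded when the call began, along the tool's axes at that moment; what a row does not reach only later rows make up. Full scale, the value 1, is 50 cm for a shift and 90 degrees for a turn. A row lasts 1/8 s, in which the tool goes at most 62.5 mm and 10.7 degrees, less where a joint would pass 70% of its speed; a pose out of reach is approached as far as the arm can. A call with a number of a shift or a turn outside -1 to 1 is refused whole. A call with a gripper value outside its range is refused whole. "jaw" is the closure, from -1 (fully open) to 1 (shut), set as the call begins (left out, the last holds). The fingers move at their own pace and stop on an object; "force" is the grip in N (left out, the last holds). Time passes only in rows, so rows that repeat a pose let the fingers close. It gives the time, the measured TCP pose, the force, the opening and the grip force at its end, in the units of the state.
- manip.get_state(): the state, without advancing time (a new reading comes with each control period).
- manip.snapshot(name): name is "side" or "top"; returns (picture, depth): 400x640x3 uint8, red, green, blue; 400x640 float32, m along the optical axis (not along the pixel's ray), 0 where there is no reading.
- manip.camera_info(name): a dict with "intrinsics" (3x3 intrinsics, pixels), "D" ([k1, k2, p1, p2, k3] as OpenCV has them; the pictures are not rectified), "R" (3x3) and "t" (3): a world point X has camera coordinates R X + t. Camera axes: x right, y down, z forward; pixel columns grow to the right and rows downward; lengths in m; the calibration is good to about 2 mm. A picture is of the moment at which its call begins. camera_info takes no time and is no camera call.
- manip.close_job(): hands the job in; it is judged then, once.
Trained networks look in the newest picture that a camera, given by its name, has taken for a name from the list of things; names that differ only in an ending like _2 or _b are one class to them, and where a whole thing is asked for, a point or a joint stands for the part that bears it (a point fixed in the world has none). Each returns a list of dicts, best first, with "p" (0 to 1); they miss things now and then, are a little off and sometimes report something else, mostly with a low value. They report only what shows in the picture. A call takes as long as a camera call.
- manip.masks_of(name, camera): "pixels" (400x640 bool, what is visible of it) and "bbox" ([left, top, right, bottom] in pixels, round what is visible of it).
- manip.spot_point(name, camera): "point" ([column, row] in pixels: a listed point, or the origin of a listed thing).
The state is a dict: "time_s": time; "qpos": joint angles; "joint_velocities": joint speeds; "joint_efforts": joint torques, N m; "position": TCP position; "eef_rot": TCP orientation; "contact_force": force on the tool from outside, world axes, zero at the start; "torque": the same for the moment, N m; "finger_gap": finger opening in m; "gripper_force": force on a finger pad.
Only numpy, scipy, OpenCV 4.12 (cv2) and the standard library are available. Lean on these libraries where they do the work, as an engineer would, in place of code of your own. Each camera call takes 0.05 s, during which the arm holds its last target. There are 200 camera calls.

## Working session

There is one attempt and no reset: what is moved stays moved. The work goes in short steps, Python scripts to look and compute and a tool call to move; the robot and the scene stay as the last step left them, time stands still between calls to the robot, and variables do not carry over. Pictures are saved under pics/ and viewed, at most 10 in all, crops included, and the job is handed in when it is done.

Besides the shell and the picture viewer there is one more tool, called after "Request:" as name(argument=value, ...) on one line, values as JSON. carry_out: Moves the arm, as the interface text tells. Shift numbers are shares of 50 cm and turn numbers shares of 90 degrees, none past 1 either way. Its arguments: {"type":"object","properties":{"moves":{"type":"array","items":{"type":"object","properties":{"x":{"type":"number","minimum":-1,"maximum":1},"y":{"type":"number","minimum":-1,"maximum":1},"z":{"type":"number","minimum":-1,"maximum":1},"wx":{"type":"number","minimum":-1,"maximum":1},"wy":{"type":"number","minimum":-1,"maximum":1},"wz":{"type":"number","minimum":-1,"maximum":1}}}},"jaw":{"type":"number"},"force":{"type":"number"}},"required":["moves"]}

```bash
mkdir -p pics; cat > h.py <<'E'
import numpy as np, cv2
from plant import manip
def ray(cam,px,z):
    c=manip.camera_info(cam);K=np.array(c["intrinsics"]);D=np.array(c["D"]);R=np.array(c["R"]);t=np.array(c["t"])
    u=cv2.undistortPoints(np.array([[px]],float),K,D)[0,0]
    o=-R.T@t; d=R.T@np.array([u[0],u[1],1]); return o+d*(z-o[2])/d[2]
E
python3 - <<'E'
from h import *
np.set_printoptions(precision=4,suppress=True)
for c in("side","top"):
    p,d=manip.snapshot(c); cv2.imwrite(f"pics/{c}0.png",p[:,:,::-1])
    for n,z in dict(rail=0,stage_deck=.037,cork=.049,pad_top=.044,flag_stop=0,plain_stop=0,tall_vial=0,pot=0,small_vial=0).items():
        for r in manip.spot_point(n,c)[:2]: print(c,n,round(r["p"],2),np.round(r["point"],1),ray(c,r["point"],z)[:2])
s=manip.get_state(); print(s["time_s"],s["position"],s["eef_rot"],s["contact_force"],s["finger_gap"])
E
```

```text
side rail 0.65 [310.  239.8] [0.5753 0.0404]
side rail 0.21 [308.4 225.9] [ 0.5998 -0.0028]
side stage_deck 0.73 [306.1 226. ] [0.582 0.043]
side cork 0.88 [266.6 222.7] [0.6557 0.0794]
side pad_top 0.58 [305.8 226.1] [0.5782 0.0517]
side flag_stop 0.72 [322.8 203.2] [ 0.6069 -0.0981]
side flag_stop 0.46 [266.1 220. ] [0.6988 0.0154]
side plain_stop 0.79 [286.8 299.9] [0.5396 0.2146]
side tall_vial 0.8 [376.6 213.1] [ 0.4752 -0.1098]
side pot 0.64 [378.5 264.8] [0.4158 0.0576]
side small_vial 0.72 [207.  257.8] [0.745  0.1777]
top rail 0.8 [318.2 192.2] [0.5801 0.0368]
top rail 0.69 [300.7 146.7] [0.6672 0.0721]
top stage_deck 0.84 [310.5 190.4] [0.5796 0.0496]
top cork 0.71 [300.3 147. ] [0.6566 0.0691]
top pad_top 0.97 [310.6 190.4] [0.5789 0.0491]
top pad_top 0.19 [398.7 174.1] [ 0.6111 -0.1088]
top flag_stop 0.73 [401.4 175.5] [ 0.6148 -0.1211]
top flag_stop 0.57 [320.1 192.6] [0.5794 0.0331]
top plain_stop 0.7 [228.6 211.3] [0.5406 0.2068]
top tall_vial 0.77 [403.9 245.8] [ 0.4817 -0.1263]
top tall_vial 0.7 [228.4 210.7] [0.5417 0.2073]
top pot 0.77 [302.8 278.2] [0.418  0.0624]
top small_vial 0.58 [249.4 103.5] [0.752  0.1749]
1.0 [ 0.1953 -0.5937  0.1934] [[ 0.9499  0.3124  0.0001]
 [ 0.3124 -0.9499 -0.0001]
 [ 0.      0.0001 -1.    ]] [ 1.2397 -0.1046  0.4129] 0.08738467683753906
```

View pics/top0.png

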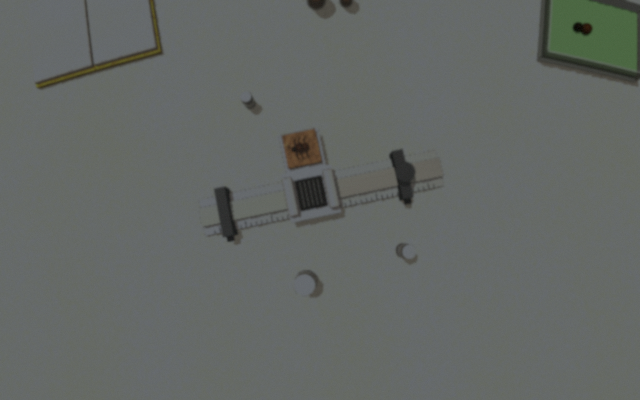

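View pics/side0.png

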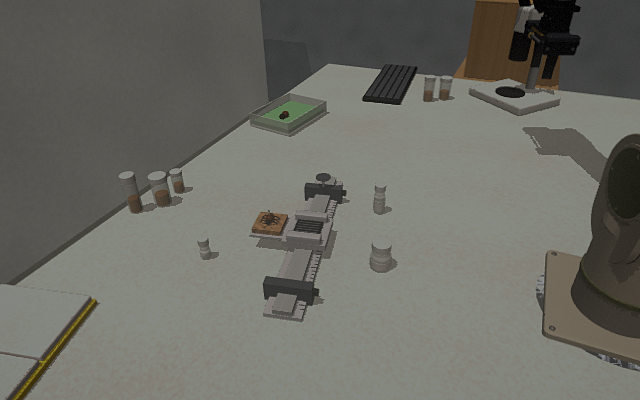

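The disc stop is at the right end in the top view (404,172), which is the rail's −y end. The pad is at (311,191), and the vials and pot are clear of the path. I'll shut the fingers and go halfway over at a safe height.

Request:
carry_out(moves=[{"x": 0.56,"y": -0.48,"wz": 0.067},{"x": 0.56,"y": -0.48,"wz": 0.067},{"x": 0.56,"y": -0.48,"wz": 0.067},{"x": 0.56,"y": -0.48,"wz": 0.067},{"x": 0.56,"y": -0.48,"wz": 0.067},{"x": 0.56,"y": -0.48,"wz": 0.067},{"x": 0.56,"y": -0.48,"wz": 0.067},{"x": 0.56,"y": -0.48,"wz": 0.067},{"x": 0.56,"y": -0.48,"wz": 0.067},{"x": 0.56,"y": -0.48,"wz": 0.067}], jaw=1, force=20)

```text
invalid input at $.moves[0]: expected keys x, y, z, wx, wy, wz
```

```bash
cat >> h.py <<'E'
np.set_printoptions(precision=4,suppress=True)
def tool(P,s=None):
    s=s or manip.get_state(); v=np.array(s["eef_rot"]).T@(np.array(P)-s["position"]); return v/0.5
E
python3 - <<'E'
from h import *
manip.snapshot("top")
for n in("rail","pad_top","flag_stop"):
    m=manip.masks_of(n,"top")
    if m:
        ys,xs=np.where(m[0]["pixels"]); W=np.array([ray("top",[x,y],{"rail":.015,"pad_top":.044,"flag_stop":.04}[n])[:2] for x,y in zip(xs,ys)])
        r=cv2.minAreaRect(W.astype(np.float32)*1000); print(n,m[0]["p"],m[0]["bbox"],r,W.mean(0))
for n,z in(("pad_top",.044),("flag_stop",0),("plain_stop",0)):
    for r in manip.spot_point(n,"top")[:1]: print(n,r["p"],ray("top",r["point"],z)[:2])
s=manip.get_state(); print(s["time_s"],s["position"],s["eef_rot"],s["contact_force"],s["finger_gap"])
print(tool([.580,.045,.10]))
E
```

```text
Traceback (most recent call last):
  File "h.py", line 4, in ray
    c=manip.camera_info(cam);K=np.array(c["intrinsics"]);D=np.array(c["D"]);R=np.array(c["R"]);t=np.array(c["t"])
ValueError: time passes only in moves, steps and waits
```

Request:
carry_out(moves=[{"x": 0.56,"y": -0.48,"z": 0,"wx": 0,"wy": 0,"wz": 0.067},{"x": 0.56,"y": -0.48,"z": 0,"wx": 0,"wy": 0,"wz": 0.067},{"x": 0.56,"y": -0.48,"z": 0,"wx": 0,"wy": 0,"wz": 0.067},{"x": 0.56,"y": -0.48,"z": 0,"wx": 0,"wy": 0,"wz": 0.067},{"x": 0.56,"y": -0.48,"z": 0,"wx": 0,"wy": 0,"wz": 0.067},{"x": 0.56,"y": -0.48,"z": 0,"wx": 0,"wy": 0,"wz": 0.067},{"x": 0.56,"y": -0.48,"z": 0,"wx": 0,"wy": 0,"wz": 0.067},{"x": 0.56,"y": -0.48,"z": 0,"wx": 0,"wy": 0,"wz": 0.067},{"x": 0.56,"y": -0.48,"z": 0,"wx": 0,"wy": 0,"wz": 0.067}], jaw=1, force=20)

```text
time_s: 2.22
position: [0.3855, -0.2795, 0.1933]
eef_rot: [[0.978, 0.209, -0.0], [0.209, -0.978, -0.0], [-0.0, 0.0, -1.0]]
contact_force: [-0.0, -0.3, -0.2]
finger_gap: 0.0058
gripper_force: 0.0
```

```bash
sed -i 's/^def ray/import functools\n@functools.lru_cache\ndef info(cam): return manip.camera_info(cam)\ndef ray/; s/c=manip.camera_info(cam);K/c=info(cam);K/' h.py
cat > m.py <<'E'
from h import *
manip.snapshot("top")
for n in("rail","pad_top","flag_stop"):
    m=manip.masks_of(n,"top")
    if m:
        ys,xs=np.where(m[0]["pixels"]); W=np.array([ray("top",[x,y],{"rail":.015,"pad_top":.044,"flag_stop":.04}[n])[:2] for x,y in zip(xs,ys)])
        r=cv2.minAreaRect(W.astype(np.float32)*1000); print(n,m[0]["p"],m[0]["bbox"],r,W.mean(0))
for n,z in(("pad_top",.044),("flag_stop",0),("plain_stop",0)):
    for r in manip.spot_point(n,"top")[:1]: print(n,r["p"],ray("top",r["point"],z)[:2])
s=manip.get_state(); print(s["time_s"],s["position"],s["eef_rot"],s["contact_force"],s["finger_gap"])
print(tool([.580,.045,.10]))
E
python3 m.py
```

```text
rail 0.69 [198.7, 126.5, 442.3, 236.3] ((616.8089599609375, 39.12641906738281), (166.7947540283203, 463.6690979003906), 12.324895858764648) [0.5911 0.0389]
pad_top 0.97 [295.7, 171.3, 326.8, 208.8] ((575.8001098632812, 49.854122161865234), (55.11712646484375, 49.533695220947266), 12.338265419006348) [0.5757 0.0498]
flag_stop 0.62 [385.7, 148.9, 416.0, 207.2] ((609.0029296875, -121.07722473144531), (98.61663055419922, 41.168174743652344), 13.515233039855957) [ 0.611  -0.1167]
pad_top 0.58 [0.5813 0.0488]
flag_stop 0.82 [ 0.6187 -0.1129]
plain_stop 0.72 [0.577  0.0295]
2.575 [ 0.3862 -0.2784  0.1933] [[ 0.9776  0.2105  0.    ]
 [ 0.2105 -0.9776  0.    ]
 [ 0.     -0.     -1.    ]] [-0.3311  0.007   1.0833] 0.00045334564934824994
[ 0.5151 -0.5508  0.1867]
```

Request:
carry_out(moves=[{"x": 0.511,"y": -0.55,"z": 0,"wx": 0,"wy": 0,"wz": 0},{"x": 0.511,"y": -0.55,"z": 0,"wx": 0,"wy": 0,"wz": 0},{"x": 0.511,"y": -0.55,"z": 0,"wx": 0,"wy": 0,"wz": 0},{"x": 0.511,"y": -0.55,"z": 0,"wx": 0,"wy": 0,"wz": 0},{"x": 0.511,"y": -0.55,"z": 0,"wx": 0,"wy": 0,"wz": 0},{"x": 0.511,"y": -0.55,"z": 0,"wx": 0,"wy": 0,"wz": 0},{"x": 0.511,"y": -0.55,"z": 0,"wx": 0,"wy": 0,"wz": 0},{"x": 0.511,"y": -0.55,"z": 0,"wx": 0,"wy": 0,"wz": 0},{"x": 0.511,"y": -0.55,"z": 0.1,"wx": 0,"wy": 0,"wz": 0},{"x": 0.511,"y": -0.55,"z": 0.2,"wx": 0,"wy": 0,"wz": 0},{"x": 0.511,"y": -0.55,"z": 0.24,"wx": 0,"wy": 0,"wz": 0},{"x": 0.511,"y": -0.55,"z": 0.25,"wx": 0,"wy": 0,"wz": 0},{"x": 0.511,"y": -0.55,"z": 0.25,"wx": 0,"wy": 0,"wz": 0}])

```text
time_s: 4.2
position: [0.579, 0.0442, 0.0699]
eef_rot: [[0.978, 0.21, 0.002], [0.21, -0.978, -0.0], [0.002, 0.001, -1.0]]
contact_force: [0.1, 0.1, 0.5]
finger_gap: 0.0001
gripper_force: 0.0
```

```bash
python3 - <<'E'
from h import *
s=manip.get_state(); print(s["time_s"],s["position"],s["contact_force"])
p,d=manip.snapshot("side"); cv2.imwrite("pics/s1.png",cv2.resize(p[150:310,200:420,::-1],None,fx=3.5,fy=3.5,interpolation=3))
E
```

```text
4.2 [0.579  0.0442 0.0699] [0.1112 0.0538 0.45  ]
```

View pics/s1.png

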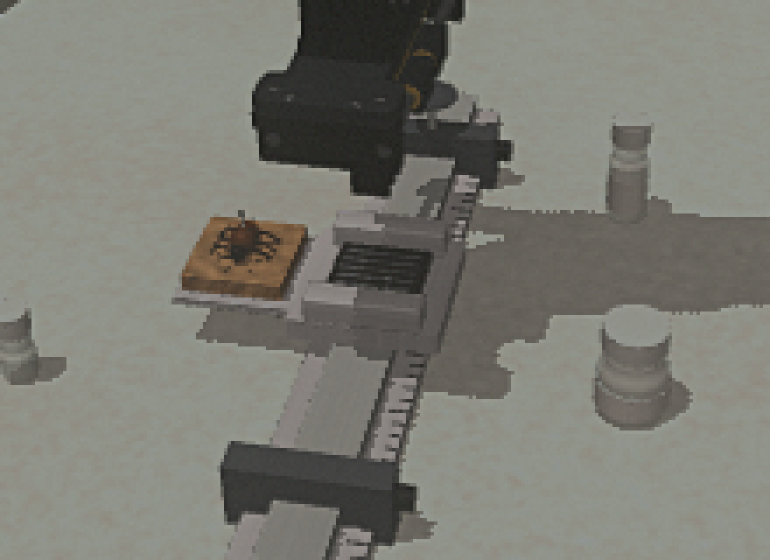

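The crop shows the shut fingertip at about (375,190), which seems too far up and back from the pad at (380,268). I'll check this by projecting the TCP into the image.

```bash
python3 - <<'E'
from h import *
c=info("side")
def pr(X): return cv2.projectPoints(np.array([X],float),cv2.Rodrigues(np.array(c["R"]))[0],np.array(c["t"]),np.array(c["intrinsics"]),np.array(c["D"]))[0].ravel()
for X in([.579,.0442,.07],[.579,.0442,.14],[.577,.0495,.044],[.579,.0442,.2]): u=pr(X); print(X,u,(u-[200,150])*3.5)
s=manip.get_state(); print(s["time_s"],s["position"],s["qpos"])
p,d=manip.snapshot("side"); R=np.array(c["R"]);t=np.array(c["t"])
for px in([306,203],[307,226],[290,185]):
    z=d[px[1],px[0]];u=cv2.undistortPoints(np.array([[px]],float),np.array(c["intrinsics"]),np.array(c["D"]))[0,0]; print(px,z,R.T@(z*np.array([u[0],u[1],1])-t))
p,d=manip.snapshot("top"); cv2.imwrite("pics/t1.png",cv2.resize(p[80:300,170:470,::-1],None,fx=2.6,fy=2.6,interpolation=3))
E
```

```text
[0.579, 0.0442, 0.07] [306.6508 213.9116] [373.2777 223.6906]
[0.579, 0.0442, 0.14] [305.5165 185.0777] [369.3079 122.7718]
[0.577, 0.0495, 0.044] [306.8086 225.6416] [373.8301 264.7454]
[0.579, 0.0442, 0.2] [304.4617 158.244 ] [365.616   28.8539]
4.25 [0.5792 0.0444 0.0702] [ 0.3501  0.403  -0.6174  1.7019  0.2563  1.1158 -1.7013]
[306, 203] 0.8849822 [0.5742 0.0546 0.105 ]
[307, 226] 0.92631304 [0.5774 0.0479 0.0418]
[290, 185] 0.76808465 [0.562  0.1364 0.1972]
```

View pics/t1.png

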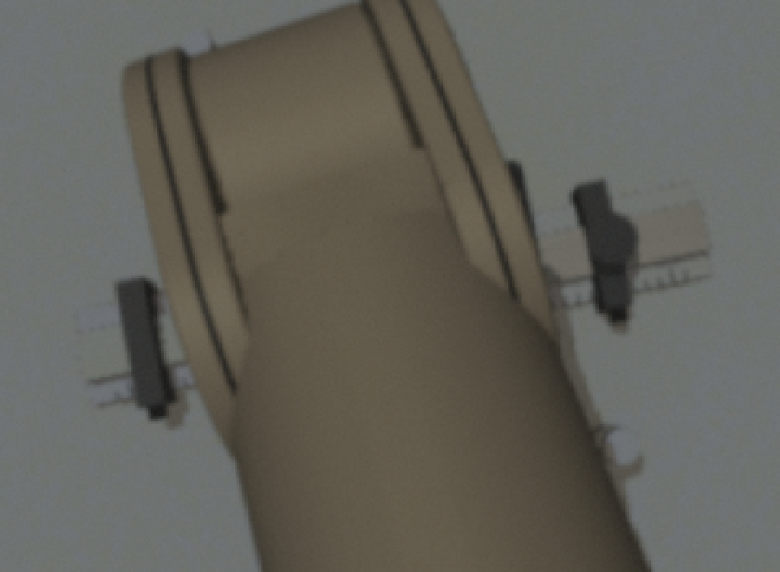

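The top view now shows only the arm over the stage, plus both stops (disc at (612,240)). I'll read the side depth down the finger.

```bash
python3 - <<'E'
from h import *
c=info("side"); R=np.array(c["R"]);t=np.array(c["t"])
p,d=manip.snapshot("side"); cv2.imwrite("pics/s2.png",cv2.resize(p[130:250,220:370,::-1],None,fx=5,fy=5,interpolation=0))
for col in(300,306,311):
  for r in range(190,232,3):
    px=[col,r];z=d[r,col];u=cv2.undistortPoints(np.array([[px]],float),np.array(c["intrinsics"]),np.array(c["D"]))[0,0]; print(px,R.T@(z*np.array([u[0],u[1],1])-t),p[r,col])
E
```

```text
[300, 190] [0.5484 0.1261 0.1843] [40 41 36]
[300, 193] [0.5488 0.1259 0.1778] [37 39 35]
[300, 196] [0.5479 0.128  0.173 ] [41 42 39]
[300, 199] [0.5859 0.0572 0.1131] [30 28 26]
[300, 202] [0.5862 0.0573 0.1059] [42 43 40]
[300, 205] [ 0.6543 -0.0698 -0.0001] [114 111 103]
[300, 208] [ 0.6501 -0.0612 -0.0022] [143 139 130]
[300, 211] [0.6079 0.0185 0.0526] [130 125 121]
[300, 214] [0.6034 0.0277 0.052 ] [147 144 142]
[300, 217] [0.6039 0.0273 0.0436] [94 89 87]
[300, 220] [0.6    0.0353 0.0423] [43 40 38]
[300, 223] [0.5962 0.043  0.0407] [65 67 64]
[300, 226] [0.5907 0.0539 0.042 ] [74 74 73]
[300, 229] [0.5859 0.0637 0.0425] [43 43 40]
[306, 190] [0.5382 0.1229 0.185 ] [39 39 36]
[306, 193] [0.5384 0.1229 0.1787] [38 37 38]
[306, 196] [0.5371 0.1259 0.1744] [39 38 34]
[306, 199] [0.5389 0.1229 0.1658] [37 38 35]
[306, 202] [0.5753 0.0522 0.1057] [41 39 36]
[306, 205] [0.575  0.0534 0.0992] [39 36 35]
[306, 208] [ 0.6304 -0.0542  0.0076] [141 135 132]
[306, 211] [0.5962 0.0131 0.0523] [130 124 121]
[306, 214] [0.592  0.0218 0.0513] [146 140 136]
[306, 217] [0.5915 0.0234 0.0446] [96 93 89]
[306, 220] [0.5881 0.0305 0.0424] [49 49 45]
[306, 223] [0.5839 0.0394 0.0419] [40 40 35]
[306, 226] [0.5794 0.0486 0.0418] [50 50 46]
[306, 229] [0.5744 0.0589 0.0427] [57 56 54]
[311, 190] [0.5268 0.1261 0.1897] [39 40 37]
[311, 193] [0.5293 0.1215 0.1801] [50 52 49]
[311, 196] [0.5291 0.1224 0.1744] [39 40 37]
[311, 199] [0.5288 0.1233 0.1687] [40 37 36]
[311, 202] [0.5681 0.0443 0.1026] [36 36 34]
[311, 205] [0.5667 0.0475 0.0977] [83 80 76]
[311, 208] [ 0.6124 -0.0443  0.0189] [123 121 114]
[311, 211] [0.5866 0.0082 0.0518] [92 88 84]
[311, 214] [0.5816 0.0188 0.0522] [92 88 86]
[311, 217] [0.58   0.0225 0.0473] [89 84 81]
[311, 220] [0.58   0.023  0.0397] [73 69 67]
[311, 223] [0.5744 0.0347 0.0414] [42 41 38]
[311, 226] [0.5684 0.0472 0.0441] [42 40 39]
[311, 229] [0.5652 0.0542 0.0421] [69 67 65]
```

View pics/s2.png

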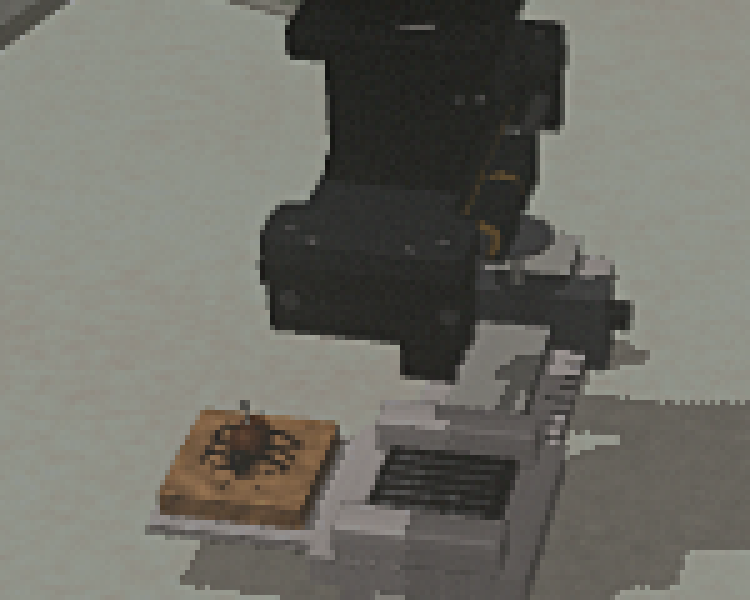

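The finger is over the pad in xy. The side depth puts its tip near z≈0.095, though the state says 0.070. I won't trust either height, so I'll go down in small steps and watch the force.

Request:
carry_out(moves=[{"x": 0,"y": 0,"z": 0.02,"wx": 0,"wy": 0,"wz": 0},{"x": 0,"y": 0,"z": 0.04,"wx": 0,"wy": 0,"wz": 0},{"x": 0,"y": 0,"z": 0.046,"wx": 0,"wy": 0,"wz": 0},{"x": 0,"y": 0,"z": 0.046,"wx": 0,"wy": 0,"wz": 0}])

```text
time_s: 4.9
position: [0.5778, 0.0445, 0.0449]
eef_rot: [[0.977, 0.211, -0.001], [0.211, -0.977, 0.0], [-0.001, -0.0, -1.0]]
contact_force: [0.3, 0.5, -0.2]
finger_gap: 0.0008
gripper_force: 0.0
```

Request:
carry_out(moves=[{"x": 0,"y": 0,"z": 0.006,"wx": 0,"wy": 0,"wz": 0},{"x": 0,"y": 0,"z": 0.006,"wx": 0,"wy": 0,"wz": 0},{"x": 0,"y": 0,"z": 0.006,"wx": 0,"wy": 0,"wz": 0}])

```text
time_s: 5.28
position: [0.5781, 0.0445, 0.0425]
eef_rot: [[0.978, 0.211, 0.0], [0.211, -0.978, -0.0], [0.0, 0.0, -1.0]]
contact_force: [0.3, 1.0, -0.4]
finger_gap: 0.0004
gripper_force: 0.0
```

Request:
carry_out(moves=[{"x": 0,"y": 0,"z": 0.006,"wx": 0,"wy": 0,"wz": 0},{"x": 0,"y": 0,"z": 0.006,"wx": 0,"wy": 0,"wz": 0},{"x": 0,"y": 0,"z": 0.006,"wx": 0,"wy": 0,"wz": 0}])

```text
time_s: 5.65
position: [0.578, 0.0445, 0.0393]
eef_rot: [[0.977, 0.211, 0.0], [0.211, -0.977, -0.0], [-0.0, 0.0, -1.0]]
contact_force: [-0.5, 0.2, 0.6]
finger_gap: -0.0001
gripper_force: 0.0
```

There's no contact at state z 0.039, so the tip really is higher than reported. I'll measure it again with the depth image.

```bash
cat > tip.py <<'E'
from h import *
c=info("side"); R=np.array(c["R"]);t=np.array(c["t"])
p,d=manip.snapshot("side"); cv2.imwrite("pics/s3.png",cv2.resize(p[150:250,240:360,::-1],None,fx=6,fy=6,interpolation=0))
for col in(303,307):
  for r in range(200,232,2):
    px=[col,r];z=d[r,col];u=cv2.undistortPoints(np.array([[px]],float),np.array(c["intrinsics"]),np.array(c["D"]))[0,0]; print(px,R.T@(z*np.array([u[0],u[1],1])-t))
print(manip.get_state()["contact_force"])
E
python3 tip.py
```

```text
[303, 200] [0.5394 0.1336 0.1702]
[303, 202] [0.5407 0.1315 0.1643]
[303, 204] [0.5433 0.1268 0.1564]
[303, 206] [0.5435 0.1267 0.1519]
[303, 208] [0.544  0.1261 0.147 ]
[303, 210] [0.5449 0.1248 0.1416]
[303, 212] [0.5447 0.1256 0.1377]
[303, 214] [0.5809 0.0567 0.0775]
[303, 216] [0.5821 0.055  0.071 ]
[303, 218] [0.5973 0.0264 0.0423]
[303, 220] [0.5935 0.034  0.0433]
[303, 222] [0.5914 0.0383 0.0415]
[303, 224] [0.587  0.0472 0.0437]
[303, 226] [0.5848 0.0518 0.0423]
[303, 228] [0.5813 0.0589 0.0431]
[303, 230] [0.5785 0.0646 0.0429]
[307, 200] [0.5317 0.1334 0.1721]
[307, 202] [0.5331 0.1309 0.1659]
[307, 204] [0.533  0.1313 0.162 ]
[307, 206] [0.5367 0.1243 0.1522]
[307, 208] [0.536  0.1261 0.1492]
[307, 210] [0.5372 0.124  0.1432]
[307, 212] [0.5371 0.1246 0.1391]
[307, 214] [0.5746 0.0514 0.0758]
[307, 216] [0.5739 0.053  0.072 ]
[307, 218] [0.5735 0.0542 0.0679]
[307, 220] [0.5864 0.0291 0.042 ]
[307, 222] [0.5821 0.0381 0.0441]
[307, 224] [0.5802 0.042  0.0422]
[307, 226] [0.5782 0.0463 0.0405]
[307, 228] [0.5742 0.0546 0.0422]
[307, 230] [0.572  0.0592 0.041 ]
[-0.1636 -0.4114 -0.1823]
```

View pics/s3.png

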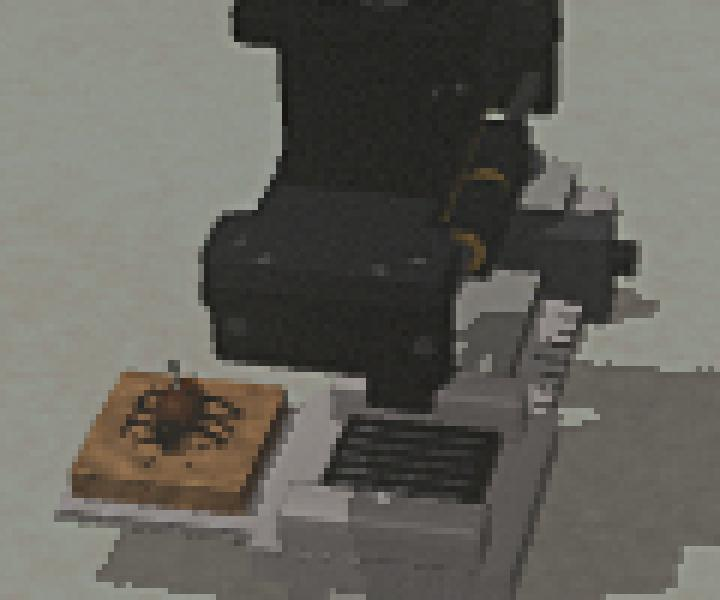

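The picture shows the fingertip at crop (400,410), still about 22 mm above the pad. The offset from the state is steady at about 26 mm, so I'll keep going down under force watch.

Request:
carry_out(moves=[{"x": 0,"y": 0,"z": 0.016,"wx": 0,"wy": 0,"wz": 0},{"x": 0,"y": 0,"z": 0.032,"wx": 0,"wy": 0,"wz": 0},{"x": 0,"y": 0,"z": 0.036,"wx": 0,"wy": 0,"wz": 0},{"x": 0,"y": 0,"z": 0.036,"wx": 0,"wy": 0,"wz": 0}])

```text
time_s: 6.2
position: [0.5779, 0.0445, 0.0211]
eef_rot: [[0.977, 0.211, -0.0], [0.211, -0.977, 0.0], [-0.0, -0.0, -1.0]]
contact_force: [-0.1, 0.4, 0.2]
finger_gap: 0.0004
gripper_force: 0.0
```

Request:
carry_out(moves=[{"x": 0,"y": 0,"z": 0.004,"wx": 0,"wy": 0,"wz": 0},{"x": 0,"y": 0,"z": 0.004,"wx": 0,"wy": 0,"wz": 0},{"x": 0,"y": 0,"z": 0.004,"wx": 0,"wy": 0,"wz": 0}])

```text
time_s: 6.58
position: [0.5781, 0.0445, 0.0195]
eef_rot: [[0.977, 0.211, 0.0], [0.211, -0.977, -0.0], [0.0, 0.0, -1.0]]
contact_force: [-0.5, -0.4, -0.9]
finger_gap: 0.0009
gripper_force: 0.0
```

Request:
carry_out(moves=[{"x": 0,"y": 0,"z": 0.004,"wx": 0,"wy": 0,"wz": 0},{"x": 0,"y": 0,"z": 0.004,"wx": 0,"wy": 0,"wz": 0},{"x": 0,"y": 0,"z": 0.004,"wx": 0,"wy": 0,"wz": 0}])

```text
time_s: 6.95
position: [0.578, 0.0445, 0.0173]
eef_rot: [[0.977, 0.211, -0.0], [0.211, -0.977, -0.0], [-0.0, 0.0, -1.0]]
contact_force: [0.1, -0.4, 0.9]
finger_gap: 0.0005
gripper_force: 0.0
```

Request:
carry_out(moves=[{"x": 0,"y": 0,"z": 0.004,"wx": 0,"wy": 0,"wz": 0},{"x": 0,"y": 0,"z": 0.004,"wx": 0,"wy": 0,"wz": 0},{"x": 0,"y": 0,"z": 0.004,"wx": 0,"wy": 0,"wz": 0}])

```text
time_s: 7.32
position: [0.5781, 0.0444, 0.0154]
eef_rot: [[0.977, 0.211, 0.0], [0.211, -0.977, -0.0], [0.0, 0.0, -1.0]]
contact_force: [-0.1, -0.4, -0.4]
finger_gap: 0.0005
gripper_force: 0.1
```

Request:
carry_out(moves=[{"x": 0,"y": 0,"z": 0.003,"wx": 0,"wy": 0,"wz": 0},{"x": 0,"y": 0,"z": 0.003,"wx": 0,"wy": 0,"wz": 0},{"x": 0,"y": 0,"z": 0.003,"wx": 0,"wy": 0,"wz": 0}])

```text
time_s: 7.7
position: [0.5781, 0.0444, 0.014]
eef_rot: [[0.978, 0.211, 0.0], [0.211, -0.978, -0.0], [0.0, 0.0, -1.0]]
contact_force: [-1.6, -0.0, 3.4]
finger_gap: 0.0004
gripper_force: 1.5
```

```bash
python3 tip.py|sed -n '5,16p;20,33p'
```

```text
[303, 208] [0.5402 0.1334 0.1527]
[303, 210] [0.5396 0.1348 0.1495]
[303, 212] [0.5409 0.1328 0.1434]
[303, 214] [0.5412 0.1326 0.1388]
[303, 216] [0.5442 0.1271 0.1299]
[303, 218] [0.5436 0.1287 0.1266]
[303, 220] [0.5452 0.126  0.1198]
[303, 222] [0.5452 0.1262 0.1154]
[303, 224] [0.5821 0.0565 0.0516]
[303, 226] [0.5835 0.0542 0.0444]
[303, 228] [0.5825 0.0565 0.0411]
[303, 230] [0.5795 0.0627 0.0412]
[307, 206] [0.5354 0.127  0.1543]
[307, 208] [0.5335 0.1309 0.153 ]
[307, 210] [0.5325 0.1332 0.1504]
[307, 212] [0.5326 0.1332 0.146 ]
[307, 214] [0.5345 0.1298 0.1388]
[307, 216] [0.5368 0.1257 0.131 ]
[307, 218] [0.5379 0.1238 0.125 ]
[307, 220] [0.5369 0.1261 0.1222]
[307, 222] [0.5369 0.1264 0.1179]
[307, 224] [0.5381 0.1244 0.1116]
[307, 226] [0.5745 0.0536 0.0467]
[307, 228] [0.5756 0.0519 0.0399]
[307, 230] [0.5717 0.0597 0.0414]
[-0.8942 -0.0256  3.3754]
```

I have contact at 3.4 N, which is about 1.6 mm of press. I'll go down another 3 mm or so, to about 5 mm.

Request:
carry_out(moves=[{"x": 0,"y": 0,"z": 0.003,"wx": 0,"wy": 0,"wz": 0},{"x": 0,"y": 0,"z": 0.006,"wx": 0,"wy": 0,"wz": 0},{"x": 0,"y": 0,"z": 0.006,"wx": 0,"wy": 0,"wz": 0},{"x": 0,"y": 0,"z": 0.006,"wx": 0,"wy": 0,"wz": 0}])

```text
time_s: 8.25
position: [0.5782, 0.0445, 0.011]
eef_rot: [[0.977, 0.211, 0.0], [0.211, -0.977, -0.0], [0.0, 0.0, -1.0]]
contact_force: [-1.5, -0.1, 5.3]
finger_gap: 0.0003
gripper_force: 2.8
```

```bash
python3 -c "
from h import *
s=manip.get_state();print(s['position'],s['contact_force'])
manip.snapshot('side');s=manip.get_state();print(s['contact_force'])"
```

```text
[0.5782 0.0445 0.011 ] [-1.5324 -0.0833  5.2557]
[-1.6823 -0.4318  5.0572]
```

Request:
carry_out(moves=[{"x": 0,"y": 0,"z": 0.003,"wx": 0,"wy": 0,"wz": 0},{"x": 0,"y": 0,"z": 0.003,"wx": 0,"wy": 0,"wz": 0},{"x": 0,"y": 0,"z": 0.003,"wx": 0,"wy": 0,"wz": 0}])

```text
time_s: 8.68
position: [0.5782, 0.0445, 0.0096]
eef_rot: [[0.978, 0.211, 0.0], [0.211, -0.978, -0.0], [0.0, 0.0, -1.0]]
contact_force: [-1.7, 0.2, 6.7]
finger_gap: 0.0006
gripper_force: 3.1
```

```bash
python3 -c "
from h import *
s=manip.get_state();print(s['position'],s['contact_force'])
for i in range(4): manip.snapshot('side');s=manip.get_state();print(s['contact_force'])"
```

```text
[0.5782 0.0445 0.0096] [-1.6891  0.2495  6.7014]
[-1.3759  0.1874  6.3757]
[-1.9833 -0.9462  5.7062]
[-1.4555  0.3735  5.3632]
[-2.1247 -0.1243  7.0222]
```

It's now at about 6.2 N, so about 5 mm down and free. I'll push towards the disc stop (tool +y), slowly to start with.

Request:
carry_out(moves=[{"x": 0,"y": 0.006,"z": 0,"wx": 0,"wy": 0,"wz": 0},{"x": 0,"y": 0.012,"z": 0,"wx": 0,"wy": 0,"wz": 0},{"x": 0,"y": 0.018,"z": 0,"wx": 0,"wy": 0,"wz": 0},{"x": 0,"y": 0.024,"z": 0,"wx": 0,"wy": 0,"wz": 0},{"x": 0,"y": 0.03,"z": 0,"wx": 0,"wy": 0,"wz": 0},{"x": 0,"y": 0.036,"z": 0,"wx": 0,"wy": 0,"wz": 0},{"x": 0,"y": 0.04,"z": 0,"wx": 0,"wy": 0,"wz": 0}])

```text
time_s: 9.75
position: [0.5827, 0.0251, 0.0097]
eef_rot: [[0.977, 0.211, 0.001], [0.211, -0.977, 0.0], [0.001, -0.0, -1.0]]
contact_force: [-0.6, 0.3, 5.4]
finger_gap: 0.0005
gripper_force: 3.1
```

```bash
cat > st.py <<'E'
from h import *
for i in range(4):
    p,d=manip.snapshot('side');s=manip.get_state();print(s['time_s'],s['position'],s['contact_force'])
for r in manip.spot_point('cork','side')[:1]: print('cork',r['p'],ray('side',r['point'],.049))
cv2.imwrite("pics/s4.png",cv2.resize(p[150:310,200:420,::-1],None,fx=3.5,fy=3.5,interpolation=3))
E
python3 st.py
```

```text
9.8 [0.5827 0.0248 0.0097] [-1.3504  0.5384  6.2838]
9.85 [0.5827 0.0248 0.0097] [-0.8813 -0.4905  6.4821]
9.9 [0.5827 0.0248 0.0097] [-0.5572  0.0561  6.4797]
9.95 [0.5827 0.0248 0.0097] [-0.6283 -0.206   5.7665]
cork 0.91 [0.6596 0.0685 0.049 ]
```

The cork moved about 12 mm, so the stage is sliding freely. I'll go on for another 86 mm.

Request:
carry_out(moves=[{"x": 0,"y": 0.006,"z": 0,"wx": 0,"wy": 0,"wz": 0},{"x": 0,"y": 0.014,"z": 0,"wx": 0,"wy": 0,"wz": 0},{"x": 0,"y": 0.024,"z": 0,"wx": 0,"wy": 0,"wz": 0},{"x": 0,"y": 0.034,"z": 0,"wx": 0,"wy": 0,"wz": 0},{"x": 0,"y": 0.044,"z": 0,"wx": 0,"wy": 0,"wz": 0},{"x": 0,"y": 0.054,"z": 0,"wx": 0,"wy": 0,"wz": 0},{"x": 0,"y": 0.064,"z": 0,"wx": 0,"wy": 0,"wz": 0},{"x": 0,"y": 0.074,"z": 0,"wx": 0,"wy": 0,"wz": 0},{"x": 0,"y": 0.082,"z": 0,"wx": 0,"wy": 0,"wz": 0},{"x": 0,"y": 0.088,"z": 0,"wx": 0,"wy": 0,"wz": 0},{"x": 0,"y": 0.09,"z": 0,"wx": 0,"wy": 0,"wz": 0}])

```text
time_s: 11.38
position: [0.5928, -0.0189, 0.01]
eef_rot: [[0.978, 0.211, 0.002], [0.211, -0.978, 0.0], [0.002, 0.0, -1.0]]
contact_force: [-0.1, 1.4, 6.6]
finger_gap: 0.0006
gripper_force: 3.1
```

```bash
python3 st.py
```

```text
11.425 [ 0.5928 -0.019   0.0099] [-0.2039  1.4099  6.0339]
11.475 [ 0.5928 -0.019   0.01  ] [0.7037 0.6931 5.6516]
11.525 [ 0.5928 -0.0189  0.01  ] [-0.678  -1.2757  6.4654]
11.575 [ 0.5928 -0.019   0.01  ] [1.4412 0.7189 5.9652]
cork 0.78 [0.6783 0.0134 0.049 ]
```

Request:
carry_out(moves=[{"x": 0,"y": 0.008,"z": 0,"wx": 0,"wy": 0,"wz": 0},{"x": 0,"y": 0.018,"z": 0,"wx": 0,"wy": 0,"wz": 0},{"x": 0,"y": 0.028,"z": 0,"wx": 0,"wy": 0,"wz": 0},{"x": 0,"y": 0.038,"z": 0,"wx": 0,"wy": 0,"wz": 0},{"x": 0,"y": 0.048,"z": 0,"wx": 0,"wy": 0,"wz": 0},{"x": 0,"y": 0.058,"z": 0,"wx": 0,"wy": 0,"wz": 0},{"x": 0,"y": 0.066,"z": 0,"wx": 0,"wy": 0,"wz": 0},{"x": 0,"y": 0.07,"z": 0,"wx": 0,"wy": 0,"wz": 0},{"x": 0,"y": 0.07,"z": 0,"wx": 0,"wy": 0,"wz": 0}])

```text
time_s: 12.75
position: [0.6007, -0.0532, 0.0102]
eef_rot: [[0.978, 0.211, 0.003], [0.211, -0.978, 0.0], [0.003, 0.001, -1.0]]
contact_force: [1.4, -1.2, 6.2]
finger_gap: 0.0007
gripper_force: 3.0
```

```bash
python3 st.py
```

```text
12.8 [ 0.6007 -0.0533  0.0102] [ 3.388  -0.1456  6.1872]
12.85 [ 0.6007 -0.0532  0.0102] [ 2.1331 -0.5887  5.5349]
12.9 [ 0.6007 -0.0532  0.0102] [3.2013 0.1551 5.4567]
12.95 [ 0.6007 -0.0532  0.0102] [3.3328 0.8128 6.2459]
cork 0.91 [ 0.6794 -0.0257  0.049 ]
```

View pics/s4.png

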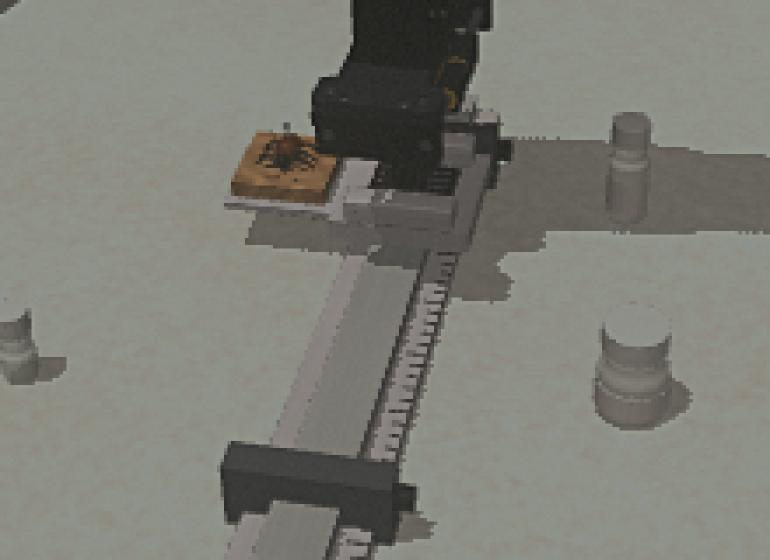

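The stage at crop (400,200) is close to the disc stop at (480,140). The vials haven't moved. I'll finish in small steps, watching the force along the rail.

Request:
carry_out(moves=[{"x": 0,"y": 0.004,"z": 0,"wx": 0,"wy": 0,"wz": 0},{"x": 0,"y": 0.008,"z": 0,"wx": 0,"wy": 0,"wz": 0},{"x": 0,"y": 0.012,"z": 0,"wx": 0,"wy": 0,"wz": 0},{"x": 0,"y": 0.012,"z": 0,"wx": 0,"wy": 0,"wz": 0}])

```text
time_s: 13.5
position: [0.602, -0.0589, 0.0102]
eef_rot: [[0.977, 0.211, 0.003], [0.211, -0.977, 0.0], [0.003, 0.0, -1.0]]
contact_force: [2.3, 0.3, 6.9]
finger_gap: 0.0002
gripper_force: 3.0
```

Request:
carry_out(moves=[{"x": 0,"y": 0.004,"z": 0,"wx": 0,"wy": 0,"wz": 0},{"x": 0,"y": 0.008,"z": 0,"wx": 0,"wy": 0,"wz": 0},{"x": 0,"y": 0.008,"z": 0,"wx": 0,"wy": 0,"wz": 0},{"x": 0,"y": 0.008,"z": 0,"wx": 0,"wy": 0,"wz": 0}])

```text
time_s: 14.0
position: [0.6029, -0.0628, 0.0103]
eef_rot: [[0.977, 0.211, 0.003], [0.211, -0.977, 0.0], [0.003, 0.001, -1.0]]
contact_force: [2.2, -0.4, 6.0]
finger_gap: 0.0004
gripper_force: 3.0
```

```bash
python3 st.py
```

```text
14.05 [ 0.6029 -0.0628  0.0103] [ 1.626  -0.9182  5.7588]
14.1 [ 0.6029 -0.0628  0.0102] [2.1088 0.3159 5.3787]
14.15 [ 0.6029 -0.0628  0.0103] [ 2.2649 -0.0116  6.038 ]
14.2 [ 0.6029 -0.0628  0.0103] [2.7138 0.9088 6.2652]
cork 0.98 [ 0.687  -0.0349  0.049 ]
```

Request:
carry_out(moves=[{"x": 0,"y": 0.003,"z": 0,"wx": 0,"wy": 0,"wz": 0},{"x": 0,"y": 0.006,"z": 0,"wx": 0,"wy": 0,"wz": 0},{"x": 0,"y": 0.006,"z": 0,"wx": 0,"wy": 0,"wz": 0}])

```text
time_s: 14.62
position: [0.6035, -0.0657, 0.0103]
eef_rot: [[0.977, 0.211, 0.003], [0.211, -0.977, 0.0], [0.003, 0.0, -1.0]]
contact_force: [1.9, 0.2, 6.0]
finger_gap: 0.0005
gripper_force: 3.0
```

Request:
carry_out(moves=[{"x": 0,"y": 0.003,"z": 0,"wx": 0,"wy": 0,"wz": 0},{"x": 0,"y": 0.006,"z": 0,"wx": 0,"wy": 0,"wz": 0},{"x": 0,"y": 0.006,"z": 0,"wx": 0,"wy": 0,"wz": 0}])

```text
time_s: 15.0
position: [0.6036, -0.0676, 0.01]
eef_rot: [[0.977, 0.212, 0.002], [0.212, -0.977, 0.001], [0.002, -0.001, -1.0]]
contact_force: [1.8, 2.0, 5.9]
finger_gap: -0.0001
gripper_force: 3.0
```

```bash
python3 st.py
```

```text
15.05 [ 0.6036 -0.0677  0.01  ] [1.1627 2.6655 5.5547]
15.1 [ 0.6035 -0.0676  0.01  ] [1.0676 2.6737 6.1491]
15.15 [ 0.6036 -0.0676  0.01  ] [1.6764 3.1704 6.5265]
15.2 [ 0.6036 -0.0676  0.01  ] [0.9034 3.5648 6.9159]
cork 0.63 [ 0.6789 -0.0287  0.049 ]
```

Resistance has started at about 3 N. I'll continue in small steps to be sure the stage is seated.

Request:
carry_out(moves=[{"x": 0,"y": 0.004,"z": 0,"wx": 0,"wy": 0,"wz": 0},{"x": 0,"y": 0.004,"z": 0,"wx": 0,"wy": 0,"wz": 0},{"x": 0,"y": 0.004,"z": 0,"wx": 0,"wy": 0,"wz": 0}])

```text
time_s: 15.62
position: [0.6038, -0.0695, 0.0099]
eef_rot: [[0.977, 0.212, 0.002], [0.212, -0.977, 0.001], [0.002, -0.001, -1.0]]
contact_force: [0.8, 3.7, 5.5]
finger_gap: 0.0006
gripper_force: 3.1
```

Request:
carry_out(moves=[{"x": 0,"y": 0.004,"z": 0,"wx": 0,"wy": 0,"wz": 0},{"x": 0,"y": 0.004,"z": 0,"wx": 0,"wy": 0,"wz": 0},{"x": 0,"y": 0.004,"z": 0,"wx": 0,"wy": 0,"wz": 0}])

```text
time_s: 16.0
position: [0.6041, -0.0715, 0.0098]
eef_rot: [[0.977, 0.212, 0.001], [0.212, -0.977, 0.001], [0.002, -0.001, -1.0]]
contact_force: [-1.0, 3.5, 6.9]
finger_gap: 0.0007
gripper_force: 3.1
```

```bash
python3 st.py
```

```text
16.05 [ 0.6041 -0.0715  0.0099] [-1.0732  3.1789  6.094 ]
16.1 [ 0.6041 -0.0715  0.0098] [-0.3994  3.4243  5.5785]
16.15 [ 0.6041 -0.0715  0.0099] [-0.2366  3.5188  6.9739]
16.2 [ 0.6041 -0.0714  0.0099] [-0.8315  2.922   7.4798]
cork 0.94 [ 0.6894 -0.0464  0.049 ]
```

View pics/s4.png

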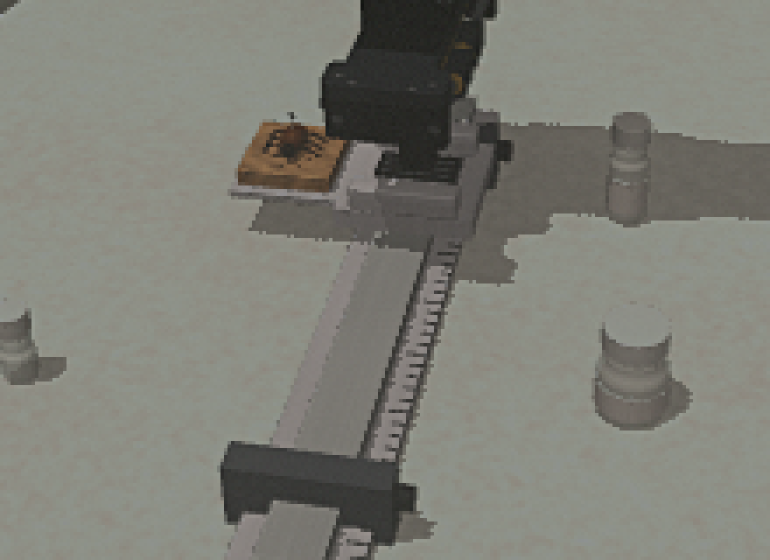

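The force has levelled off at about 3.5 N, well above the 1 N needed to slide the stage. So the stage is against the stop and the finger is slipping on the pad, which is still pressed. I'll lift straight up.

Request:
carry_out(moves=[{"x": 0,"y": 0,"z": -0.01,"wx": 0,"wy": 0,"wz": 0},{"x": 0,"y": 0,"z": -0.03,"wx": 0,"wy": 0,"wz": 0},{"x": 0,"y": 0,"z": -0.07,"wx": 0,"wy": 0,"wz": 0},{"x": 0,"y": 0,"z": -0.14,"wx": 0,"wy": 0,"wz": 0},{"x": 0,"y": 0,"z": -0.22,"wx": 0,"wy": 0,"wz": 0},{"x": 0,"y": 0,"z": -0.28,"wx": 0,"wy": 0,"wz": 0},{"x": -0.1,"y": 0.2,"z": -0.3,"wx": 0,"wy": 0,"wz": 0},{"x": -0.2,"y": 0.4,"z": -0.3,"wx": 0,"wy": 0,"wz": 0},{"x": -0.2,"y": 0.5,"z": -0.3,"wx": 0,"wy": 0,"wz": 0},{"x": -0.2,"y": 0.5,"z": -0.3,"wx": 0,"wy": 0,"wz": 0},{"x": -0.2,"y": 0.5,"z": -0.3,"wx": 0,"wy": 0,"wz": 0},{"x": -0.2,"y": 0.5,"z": -0.3,"wx": 0,"wy": 0,"wz": 0}])

```text
time_s: 17.75
position: [0.5578, -0.3395, 0.1599]
eef_rot: [[0.978, 0.208, 0.0], [0.208, -0.978, -0.0], [0.0, 0.0, -1.0]]
contact_force: [0.1, 1.0, 0.2]
finger_gap: 0.0004
gripper_force: 0.0
```

```bash
python3 - <<'E'
from h import *
p,d=manip.snapshot("top"); cv2.imwrite("pics/t2.png",cv2.resize(p[80:300,190:460,::-1],None,fx=2.7,fy=2.7,interpolation=3))
for n,z in dict(pad_top=.044,flag_stop=0,tall_vial=0,pot=0,small_vial=0).items():
    for r in manip.spot_point(n,"top")[:1]: print(n,r["p"],ray("top",r["point"],z)[:2])
s=manip.get_state(); print(s["time_s"],s["position"],s["contact_force"])
E
```

```text
pad_top 0.88 [ 0.6045 -0.0616]
tall_vial 0.65 [ 0.4768 -0.1226]
pot 0.81 [0.4099 0.0579]
small_vial 0.73 [0.7475 0.1721]
18.05 [ 0.559  -0.3365  0.1597] [ 0.6482 -1.1298 -0.4411]
```

View pics/t2.png

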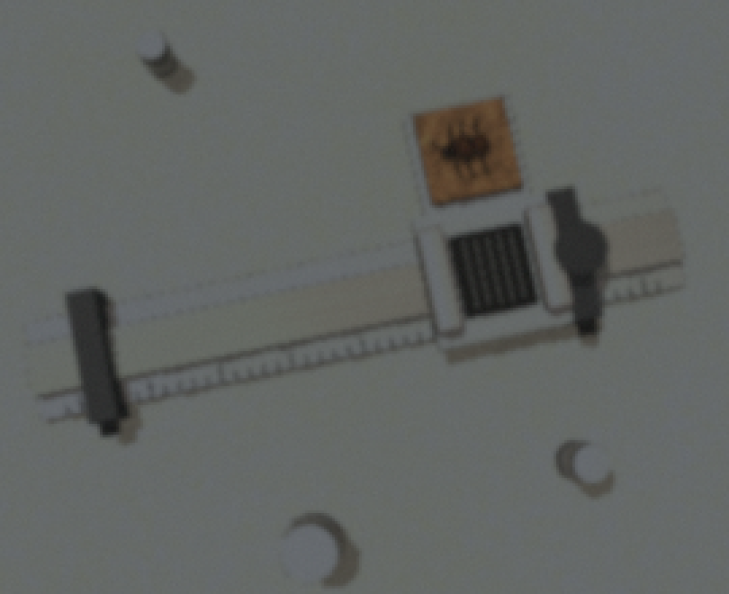

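The stage's right cheek (550,260) rests against the disc stop (580,250). The pad is up, and the vials and pot are where they were. I'll hand in.

```bash
python3 -c "
from plant import manip
print(manip.close_job())"
```

```text
the job is handed in; nothing more can be done
None
```

I pressed the pad, slid the stage to the disc stop and let go; the final picture shows it against the stop with the vials and pot where they stood, and the job is handed in at about 18 s (no verdict shown).

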